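# Ladle from its holder into the sauna bucket

## Robot

A 6-joint arm with a two-finger parallel gripper is mounted at the origin on the work surface. World frame = base frame: x ahead of the robot, y to its left, z up, the work surface at z = 0. Lengths are in m, angles in rad, forces in N, time in s.
With the tool pointing down it reaches from about 0.4 to 0.825 m from the base axis. Payload 7 kg.
Tool frame: the origin (TCP) lies on the centre line of the jaws, within the pads' length; the fingertips stand 22 mm ahead of it and the grasp point (between the pads) lies 3 mm ahead of it; z points along the fingers, y is the line along which they close (so a half turn about z gives the same grasp; the last joint's range is limited). The gripper opens to 88 mm and grips with 3 to 60 N. Pads are 19 mm wide; open, the fingers measure 130 mm over their backs; the gripper's body (78 mm by 193 mm) begins 47 mm behind the grasp point.
Start: joints at [1.461, 0.359, 0.012, 0, -1.224, -0.288], TCP at [0.261, 0.622, 0.249] pointing down, gripper open.
Joint ranges: [-3.07, 3.07], [-1.43, 2.12], [-1.02, 1.25], [-3.03, 1.67], [-3.05, -0], [-3.03, 3.03]. Speed limits (rad/s): [2.39, 2.39, 3.01, 3.14, 3.14, 3.14].

## Interface

Orientations are given as [roll, pitch, yaw] about the fixed x, y, z axes, in that order (R = Rz(yaw) Ry(pitch) Rx(roll)).
In Python, from station import monitor, viewer, order gives the robot as it stands. The module is installed in compiled form; this text tells all that it offers.
- The arm moves only by the tool servo_tool, never from a script. Its argument "targets" is a list of rows, each an object with "angular": the turn, a rotation vector about the tool's x, y, z in degrees, a list of three; "xyz": the shift along the tool's x, y, z in cm, a list of three; "claw": the finger opening in cm, from 0 to 8.76. A call has 1 to 20 rows; each row shifts and turns the commanded pose from where the row before left it, along the tool's axes as they then stand; what a row does not reach is not made up. A row lasts 1/10 s, in which the tool goes at most 50 mm and 8.59 degrees, less where a joint would pass 70% of its speed; a pose out of reach is approached as far as the arm can. A call is refused whole if a number of a shift passes 5 or a number of a turn 8.59, either way. A call with a gripper value outside its range is refused whole. The fingers move at their own pace and stop on an object; "force" is the grip in N (left out, the last holds). Time passes only in rows, so rows that do not move let the fingers close. It gives the time, the measured TCP pose, the force, the opening and the grip force at its end, in the units of the state.
- monitor.get_state(): the state, without advancing time (a new reading comes with each control period).
- viewer.grab_frame(name): name is "scene" or "top" or "wrist"; returns a dict with "color" (400x640x3 uint8, blue, green, red), "fovy" (degrees; the focal length in pixels is half the picture's height over the tangent of half this angle, whatever the lens; pixels are square), "cx", "cy" (the principal point, pixels), "R" (3x3) and "t" (3): a world point X has camera coordinates R X + t. Camera axes: x right, y down, z forward; pixel columns grow to the right and rows downward; lengths in m; the calibration is good to about 2 mm. A picture is of the moment at which its call begins. There is no depth.
- order.job_done(): hands the job in; it is judged then, once.
The state is a dict: "t": time; "q": joint angles; "qd": joint speeds; "joint_efforts": joint torques, N m; "eef_pos": TCP position; "ee_rot": TCP orientation; "force": force on the tool from outside, world axes, zero at the start; "moment": the same for the moment, N m; "width": finger opening in m; "gripper_force": force on a finger pad.
Only numpy, scipy, OpenCV 4.12 (cv2) and the standard library are available. Lean on these libraries where they do the work, as an engineer would, in place of code of your own. Each camera call takes 0.05 s, during which the arm holds its last target. There are 200 camera calls.

## Task

Get the sauna set ready for the bathers: pull the copper ladle up out of its upright birch holder and stand it in the empty birch bucket, bowl down and handle upright on the bucket's floor. Set it down rather than dropping it, let go of it, and leave the bucket and the back massager in the other holder where they stand.

Things in the scene. Friction and masses are not known exactly. Their poses are not given: they have to be found in the camera images.
- ladle: Loose copper dipper, 230 mm tall, 0.2 kg, flat-bottomed bowl 60 mm wide (foot 54), 50 high; pale wood handle with copper cap. Origin: centre of the bowl's underside; z up along the handle, +x from bowl axis to handle. Handle: bar 14 mm along x, 20 along y, centred at x = 30 mm, z = 30 to 230; grip near z = 190. Stands by itself. Starts turned any way.
- ladle_holder: Round upright birch cup with two copper bands, fixed to the shelf, 100 mm outside and 88 mm inside diameter, 85 mm high, floor 6 mm thick, on which the ladle's bowl stands. Origin: centre of its underside, z up. On the left or the right; the bucket stands between the two holders.
- bucket: Empty open birch bucket with copper hoops, loose, 1.0 kg, 130 mm high, outside diameter 218 mm at the rim, 194 at the foot, wall 10 mm; inside 174 mm across at the floor, which lies 14 mm above the underside. Copper bail hangs down outside on its +x side, 132 mm from the axis, below the rim. Origin: centre of its underside, z up.
- massager: Bystander, not to be moved: loose dark wooden back massager, 200 mm tall, standing on its knob in a second birch holder of the same size with dark bands; 18 mm round handle, on top four wooden rollers of 38 mm diameter on a cross axle 84 mm long (along y). Origin: centre of its underside, z up.
Not all that is in view belongs to the job. Leave any pink or purple look-alike of the ladle alone. Leave any blue or green look-alike of the ladle_holder alone.

How it is judged:
On the way:
1. the ladle is pulled up clear of its holder's rim, still upright (z of ladle in the frame of ladle_holder above 0.09 m and angle between ladle's own z axis and vertical below 0.35 rad), for 0.1 s.
At the end, for the whole second after the job is handed in: The ladle rests released on the bucket's floor: foot within 75 mm of the bucket's axis and under 25 mm above its underside, handle within 12 degrees of vertical. Bucket level and massager upright (20 degrees) in its holder, each within 30 mm of its start (horizontal distance between ladle and bucket below 0.075 m and z of ladle in the frame of bucket below 0.025 m and angle between ladle's own z axis and vertical below 0.21 rad and linear speed of ladle below 0.03 m/s and angular speed of ladle below 0.3 rad/s and distance of each of bucket, massager from where it was at the start of the episode below 0.03 m and angle between bucket's own z axis and vertical below 0.1 rad and angle between massager's own z axis and vertical below 0.35 rad); the robot touches nothing.
It fails at once if the ladle is dropped (falls free faster than 0.7 m/s, about 25 mm of fall) (contact force between the fingers and ladle below 0.05 N and linear speed of ladle above 0.7 m/s).
It fails at once if the massager is moved more than 30 mm or tipped over 20 degrees (distance of massager from where it was at the start of the episode above 0.03 m or angle between massager's own z axis and vertical above 0.35 rad).
It fails at once if the bucket is shoved more than 30 mm (distance of bucket from where it was at the start of the episode above 0.03 m).
It also fails if it takes over 38 s, if anything falls off the work surface, if the arm or the gripper's body presses on something with over 40 N, if the wrist force passes 120 N, or if a joint passes its speed limit or range.

## Working session

There is one attempt and no reset: what is moved stays moved. The work goes in short steps, Python scripts to look and compute and a tool call to move; the robot and the scene stay as the last step left them, time stands still between calls to the robot, and variables do not carry over. Pictures are saved under pics/ and viewed, at most 10 in all, crops included, and the job is handed in when it is done.

Besides the shell and the picture viewer there is one more tool, called in YAML: its name, and indented under it one key for each argument. servo_tool: Moves the arm, as the interface text tells. Its arguments: {"type":"object","properties":{"targets":{"type":"array"},"force":{"type":"number"}},"required":["targets"]}

```bash
mkdir -p pics; python3 - <<'E'
from station import monitor, viewer
import cv2,pickle,numpy as np
s=monitor.get_state();print(s['t'],s['eef_pos'],s['ee_rot'],s['width'],s['force'])
d={}
for n in("scene","top"):
    f=viewer.grab_frame(n);d[n]=f;cv2.imwrite(f"pics/{n}0.png",f['color']);print(n,f['fovy'],f['cx'],f['cy'],np.round(-f['R'].T@f['t'],3),np.round(f['R'],2).tolist())
pickle.dump(d,open('f0.pkl','wb'))
E
```

```text
0.0 [0.26133717 0.62186334 0.24763506] [ 3.13994883e+00 -1.64232075e-04 -3.97939822e-01] 0.0878023511962447 [-0.52399627 -0.22142345  0.60284144]
scene 46.96224387325195 320.54552990438077 202.38839953740546 [1.169 0.071 0.892] [[-0.18, 0.98, 0.01], [0.78, 0.14, -0.61], [-0.6, -0.1, -0.79]]
top 56.079511800045495 319.646124922494 197.8838193925815 [ 0.442 -0.05   0.86 ] [[-0.02, -1.0, -0.02], [-1.0, 0.02, -0.06], [0.06, 0.02, -1.0]]
```

View pics/scene0.png

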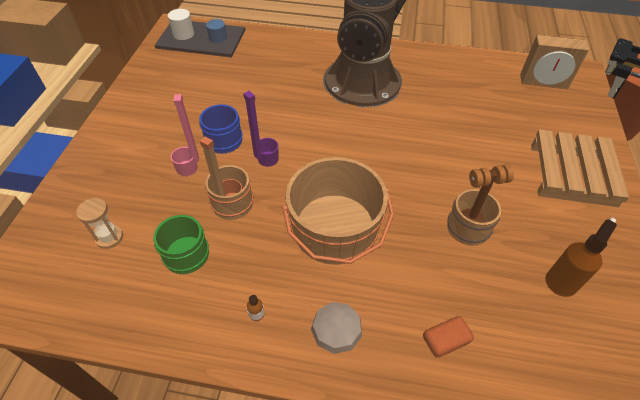

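View pics/top0.png

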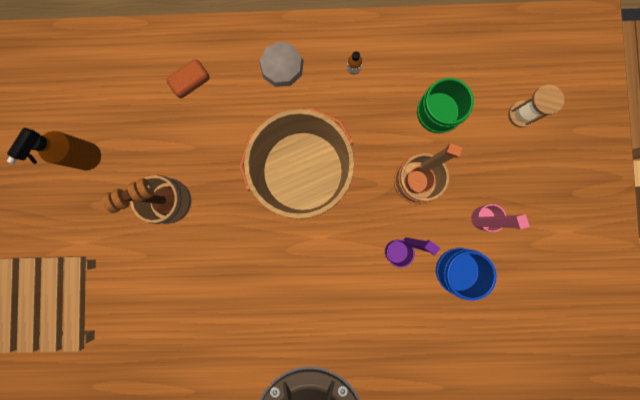

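The scene view shows the copper ladle in the birch holder at about (228,190), the bucket at (337,205) and the massager at (475,205). In the top view the ladle's cap is at (454,151), its bowl at (422,180), its holder at (423,178) and the bucket at (298,163). I'll zoom in on these.

```bash
cat > h.py <<'E'
import numpy as np,cv2
def foc(f): return 200/np.tan(np.radians(f['fovy'])/2)
def onz(f,u,v,z):
    d=f['R'].T@np.array([(u-f['cx'])/foc(f),(v-f['cy'])/foc(f),1]);c=-f['R'].T@f['t'];return c+d*(z-c[2])/d[2]
def proj(f,X):
    p=f['R']@np.array(X)+f['t'];return foc(f)*p[:2]/p[2]+[f['cx'],f['cy']]
E
python3 - <<'E'
import pickle,cv2,numpy as np
from h import *
d=pickle.load(open('f0.pkl','rb'))
a=cv2.resize(d['top']['color'][130:220,380:480],None,fx=5,fy=5,interpolation=2)
b=cv2.resize(d['scene']['color'][130:220,185:265],None,fx=5,fy=5,interpolation=2)[:450]
cv2.imwrite('pics/z.png',np.hstack([a,b])[:,:800] if a.shape[1]+b.shape[1]<=800 else cv2.resize(np.hstack([a,b]),(800,400)))
t=d['top']
print('cap',onz(t,454,151,.236),'holder',onz(t,423,178,.085),'bucket rim',onz(t,298,163,.13),'floor',onz(t,302.5,172,.014))
for n,u,v in(('green',447,104),('purplecap',430,246),('pinkcap',523,222),('blue',470,274),('massholder',160,198)): print(n,onz(t,u,v,.085 if n in('green','blue','massholder') else .23))
s=d['scene'];print('scene cap',onz(s,208,142,.236),onz(s,229,182,.085),onz(s,336,192,.13))
E
```

```text
cap [ 0.55510488 -0.26451657  0.236     ] holder [ 0.52800955 -0.25029968  0.085     ] bucket rim [0.55858719 0.00401562 0.13      ] floor [0.55633973 0.0028112  0.014     ]
green [ 0.68201808 -0.30634384  0.085     ]
purplecap [ 0.39827591 -0.2198786   0.23      ]
pinkcap [ 0.43452327 -0.37465942  0.23      ]
blue [ 0.33028692 -0.33714189  0.085     ]
massholder [0.49957645 0.29685232 0.085     ]
scene cap [ 0.55990119 -0.26085815  0.236     ] [ 0.53413016 -0.24864081  0.085     ] [0.55484864 0.00094453 0.13      ]
```

View pics/z.png

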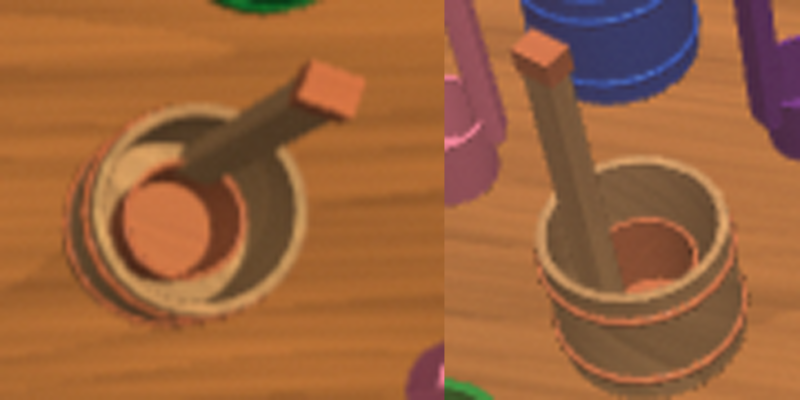

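The zoom shows the cap corners in the top view, at crop pixels (308,60), (366,75), (352,120) and (295,107). The bowl rim centre is near (182,222).

```bash
python3 - <<'E'
import pickle
from h import *
d=pickle.load(open('f0.pkl','rb'));t=d['top'];s=d['scene'];k=800/900*5
P=[onz(t,380+x/k,130+y/k,.236)[:2] for x,y in((308,60),(366,75),(352,120),(295,107))]
P=np.array(P);print(P.round(3).tolist(),P.mean(0))
for i in range(4):e=P[(i+1)%4]-P[i];print(np.linalg.norm(e).round(4),np.degrees(np.arctan2(e[1],e[0])))
print('bowl',onz(t,380+182/k,130+222/k,.056),'floor disc',onz(t,380+168/k,130+230/k,.008))
S=np.array([onz(s,185+(x-444.4)/k,130+y/k,.236)[:2] for x,y in((541,29),(571,46),(546,72),(513,53))]);print('scene cap',S.round(3).tolist(),S.mean(0))
E
```

```text
[[0.568, -0.257], [0.562, -0.279], [0.545, -0.273], [0.55, -0.252]] [ 0.55617299 -0.26506779]
0.0222 -106.34326084843877
0.0179 160.4431651701613
0.0217 75.407990706579
0.0186 -17.669821940633476
bowl [ 0.52715949 -0.25325269  0.056     ] floor disc [ 0.52834624 -0.25810233  0.008     ]
scene cap [[0.545, -0.268], [0.553, -0.252], [0.571, -0.257], [0.562, -0.276]] [ 0.55814008 -0.26326177]
```

servo_tool:
  targets:
    - {"xyz": [0, 0, -3], "angular": [0, 0, 0], "claw": 8.7}
    - {"xyz": [0, 0, -3], "angular": [0, 0, 0], "claw": 8.7}
    - {"xyz": [0, 0, -3], "angular": [0, 0, 0], "claw": 8.7}
    - {"xyz": [2.6, 1.79, 0], "angular": [0, 0, 0], "claw": 8.7}
    - {"xyz": [2.6, 1.79, 0], "angular": [0, 0, 0], "claw": 8.7}
    - {"xyz": [2.6, 1.79, 0], "angular": [0, 0, 0], "claw": 8.7}
    - {"xyz": [2.6, 1.79, 0], "angular": [0, 0, 0], "claw": 8.7}
    - {"xyz": [2.6, 1.79, 0], "angular": [0, 0, 0], "claw": 8.7}
    - {"xyz": [2.6, 1.79, 0], "angular": [0, 0, 0], "claw": 8.7}
    - {"xyz": [2.6, 1.79, 0], "angular": [0, 0, 0], "claw": 8.7}
    - {"xyz": [2.6, 1.79, 0], "angular": [0, 0, 0], "claw": 8.7}
    - {"xyz": [2.6, 1.79, 0], "angular": [0, 0, 0], "claw": 8.7}
    - {"xyz": [2.6, 1.79, 0], "angular": [0, 0, 0], "claw": 8.7}
    - {"xyz": [2.6, 1.79, 0], "angular": [0, 0, 0], "claw": 8.7}
    - {"xyz": [2.6, 1.79, 0], "angular": [0, 0, 0], "claw": 8.7}
    - {"xyz": [2.6, 1.79, 0], "angular": [0, 0, 0], "claw": 8.7}
    - {"xyz": [2.6, 1.79, 0], "angular": [0, 0, 0], "claw": 8.7}

```text
t: 1.8
eef_pos: [0.5003, 0.249, 0.3383]
ee_rot: [3.141, 0.0, -0.398]
force: [0.5, -0.3, 0.5]
width: 0.0872
gripper_force: 0.0
```

servo_tool:
  targets:
    - {"xyz": [1.57, 2.82, 0], "angular": [0, 0, 0], "claw": 8.7}
    - {"xyz": [1.57, 2.82, 0], "angular": [0, 0, 0], "claw": 8.7}
    - {"xyz": [1.57, 2.82, 0], "angular": [0, 0, 0], "claw": 8.7}
    - {"xyz": [1.57, 2.82, 0], "angular": [0, 0, 0], "claw": 8.7}
    - {"xyz": [1.57, 2.82, 0], "angular": [0, 0, 0], "claw": 8.7}
    - {"xyz": [1.57, 2.82, 0], "angular": [0, 0, 0], "claw": 8.7}
    - {"xyz": [1.57, 2.82, 0], "angular": [0, 0, 0], "claw": 8.7}
    - {"xyz": [1.57, 2.82, 0], "angular": [0, 0, 0], "claw": 8.7}
    - {"xyz": [1.57, 2.82, 0], "angular": [0, 0, 0], "claw": 8.7}
    - {"xyz": [1.57, 2.82, 0], "angular": [0, 0, 0], "claw": 8.7}
    - {"xyz": [1.57, 2.82, 0], "angular": [0, 0, 0], "claw": 8.7}
    - {"xyz": [1.57, 2.82, 0], "angular": [0, 0, 0], "claw": 8.7}
    - {"xyz": [1.57, 2.82, 0], "angular": [0, 0, 0], "claw": 8.7}
    - {"xyz": [1.57, 2.82, 0], "angular": [0, 0, 0], "claw": 8.7}
    - {"xyz": [1.57, 2.82, 0], "angular": [0, 0, 0], "claw": 8.7}
    - {"xyz": [1.57, 2.82, 0], "angular": [0, 0, 0], "claw": 8.7}

```text
t: 3.4
eef_pos: [0.5566, -0.2643, 0.3382]
ee_rot: [3.142, 0.001, -0.398]
force: [0.7, 0.8, 0.1]
width: 0.0871
gripper_force: 0.0
```

servo_tool:
  targets:
    - {"xyz": [0, 0, 0], "angular": [0, 0, 8.5], "claw": 8.7}
    - {"xyz": [0, 0, 0], "angular": [0, 0, 8.5], "claw": 8.7}
    - {"xyz": [0, 0, 0], "angular": [0, 0, 8.5], "claw": 8.7}
    - {"xyz": [0, 0, 0], "angular": [0, 0, 8.5], "claw": 8.7}
    - {"xyz": [0, 0, 0], "angular": [0, 0, 8.5], "claw": 8.7}
    - {"xyz": [0, 0, 0], "angular": [0, 0, 8.5], "claw": 8.7}
    - {"xyz": [0, 0, 0], "angular": [0, 0, 8.5], "claw": 8.7}
    - {"xyz": [0, 0, 0], "angular": [0, 0, 8.5], "claw": 8.7}
    - {"xyz": [0, 0, 0], "angular": [0, 0, 8.5], "claw": 8.7}
    - {"xyz": [0, 0, 0], "angular": [0, 0, 8.5], "claw": 8.7}
    - {"xyz": [0, 0, 0], "angular": [0, 0, 0], "claw": 8.7}
    - {"xyz": [0, 0, 0], "angular": [0, 0, 0], "claw": 8.7}

```text
t: 4.6
eef_pos: [0.5567, -0.263, 0.3383]
ee_rot: [3.141, 0.0, -1.877]
force: [0.1, -0.4, -0.6]
width: 0.0871
gripper_force: 0.0
```

```bash
python3 - <<'E'
from station import monitor, viewer
import cv2,pickle
from h import *
s=monitor.get_state();print(s['t'],s['eef_pos'],s['ee_rot'],s['q'])
f=viewer.grab_frame('wrist');pickle.dump((f,s),open('w1.pkl','wb'));cv2.imwrite('pics/w1.png',f['color'])
print(proj(f,[.557,-.264,.236]),-f['R'].T@f['t'])
E
```

```text
4.6 [ 0.55668612 -0.26298808  0.33828167] [ 3.14108255e+00  2.02116092e-05 -1.87683745e+00] [-1.24609153e-01  2.19154134e-01  2.01146020e-02 -1.14164767e-04
 -1.37225488e+00 -1.81409424e-01]
[321.47964537 204.63200062] [ 0.53553455 -0.33063693  0.47320654]
```

View pics/w1.png

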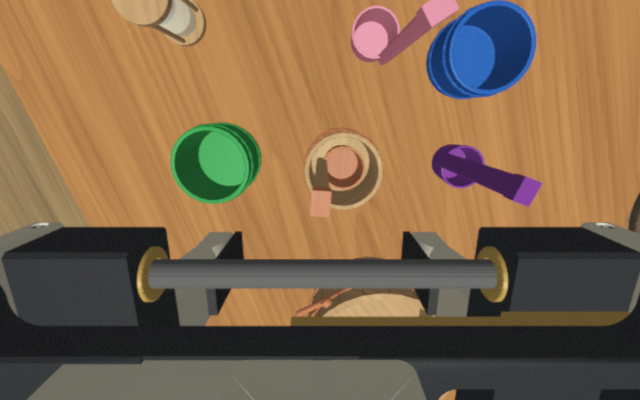

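The wrist view has the cap at (320,204), against a predicted (321,205). Its narrow side lies along the closing line, so I'll descend and grip.

servo_tool:
  targets:
    - {"xyz": [0, 0, 1.5], "angular": [0, 0, 0], "claw": 8.7}
    - {"xyz": [0, 0, 1.5], "angular": [0, 0, 0], "claw": 8.7}
    - {"xyz": [0, 0, 1.5], "angular": [0, 0, 0], "claw": 8.7}
    - {"xyz": [0, 0, 1.5], "angular": [0, 0, 0], "claw": 8.7}
    - {"xyz": [0, 0, 1.5], "angular": [0, 0, 0], "claw": 8.7}
    - {"xyz": [0, 0, 1.5], "angular": [0, 0, 0], "claw": 8.7}
    - {"xyz": [0, 0, 1.5], "angular": [0, 0, 0], "claw": 8.7}
    - {"xyz": [0, 0, 1.5], "angular": [0, 0, 0], "claw": 8.7}
    - {"xyz": [0, 0, 1.5], "angular": [0, 0, 0], "claw": 8.7}
    - {"xyz": [0, 0, 0], "angular": [0, 0, 0], "claw": 8.7}
    - {"xyz": [0, 0, 0], "angular": [0, 0, 0], "claw": 8.7}

```text
t: 5.75
eef_pos: [0.5569, -0.2632, 0.2038]
ee_rot: [3.141, -0.0, -1.879]
force: [-0.4, -0.1, 0.1]
width: 0.0867
gripper_force: 0.0
```

servo_tool:
  targets:
    - {"xyz": [0, 0, 0], "angular": [0, 0, 0], "claw": 4}
    - {"xyz": [0, 0, 0], "angular": [0, 0, 0], "claw": 3}
    - {"xyz": [0, 0, 0], "angular": [0, 0, 0], "claw": 2}
    - {"xyz": [0, 0, 0], "angular": [0, 0, 0], "claw": 0}
    - {"xyz": [0, 0, 0], "angular": [0, 0, 0], "claw": 0}
    - {"xyz": [0, 0, 0], "angular": [0, 0, 0], "claw": 0}
    - {"xyz": [0, 0, 0], "angular": [0, 0, 0], "claw": 0}
    - {"xyz": [0, 0, 0], "angular": [0, 0, 0], "claw": 0}
    - {"xyz": [0, 0, 0], "angular": [0, 0, 0], "claw": 0}
    - {"xyz": [0, 0, 0], "angular": [0, 0, 0], "claw": 0}
  force: 35

```text
t: 6.75
eef_pos: [0.5568, -0.2631, 0.2035]
ee_rot: [-3.142, 0.0, -1.881]
force: [-3.3, -3.8, -1.7]
width: 0.0139
gripper_force: 35.0
```

servo_tool:
  targets:
    - {"xyz": [0, 0, -0.5], "angular": [0, 0, 0], "claw": 0}
    - {"xyz": [0, 0, -1], "angular": [0, 0, 0], "claw": 0}
    - {"xyz": [0, 0, -1.5], "angular": [0, 0, 0], "claw": 0}
    - {"xyz": [0, 0, -1.5], "angular": [0, 0, 0], "claw": 0}
    - {"xyz": [0, 0, -1.5], "angular": [0, 0, 0], "claw": 0}
    - {"xyz": [0, 0, -1.5], "angular": [0, 0, 0], "claw": 0}
    - {"xyz": [0, 0, -1.5], "angular": [0, 0, 0], "claw": 0}
    - {"xyz": [0, 0, -1.5], "angular": [0, 0, 0], "claw": 0}
    - {"xyz": [0, 0, -1.5], "angular": [0, 0, 0], "claw": 0}
    - {"xyz": [0, 0, -1.5], "angular": [0, 0, 0], "claw": 0}
    - {"xyz": [0, 0, -1.5], "angular": [0, 0, 0], "claw": 0}
    - {"xyz": [0, 0, -1.5], "angular": [0, 0, 0], "claw": 0}
    - {"xyz": [0, 0, -0.5], "angular": [0, 0, 0], "claw": 0}
    - {"xyz": [0, 0, 0], "angular": [0, 0, 0], "claw": 0}

```text
t: 8.15
eef_pos: [0.5569, -0.2631, 0.3746]
ee_rot: [-3.14, 0.0, -1.881]
force: [-0.3, -1.2, -3.7]
width: 0.0142
gripper_force: 35.0
```

```bash
python3 - <<'E'
from station import monitor, viewer
import cv2,pickle
from h import *
s=monitor.get_state();print(s['t'],s['eef_pos'],s['ee_rot'],s['width'],s['force'])
fs=[viewer.grab_frame(n) for n in('scene','top')]
a=fs[0]['color'][60:260,120:420];b=fs[1]['color'][90:290,220:520]
cv2.imwrite('pics/l1.png',cv2.resize(np.vstack([a,b]),None,fx=1.5,fy=1.5))
E
```

```text
8.15 [ 0.5569343  -0.26309445  0.37461826] [-3.13986016e+00  2.99323060e-04 -1.88132054e+00] 0.014179959610613465 [-0.26653118 -1.16924571 -3.73671103]
```

View pics/l1.png

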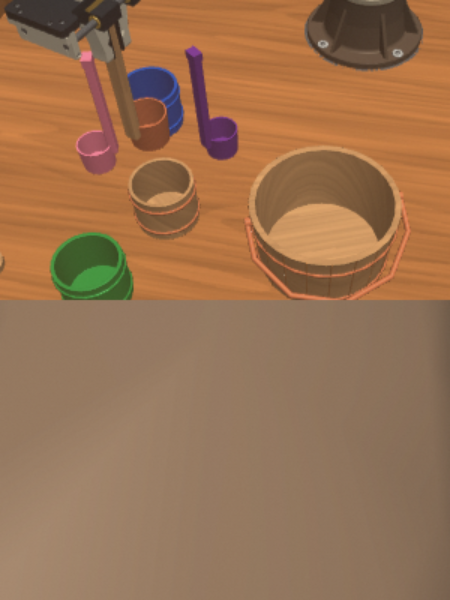

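Both views confirm it: the scene half shows the ladle held upright and clear of the holder, with the bowl near (150,122) in the crop. The top camera is blocked by the arm. I'll carry it over the bucket and lower it.

servo_tool:
  targets:
    - {"xyz": [-0.8, 0.16, 0], "angular": [0, 0, 0], "claw": 0}
    - {"xyz": [-1.57, 0.32, 0], "angular": [0, 0, 0], "claw": 0}
    - {"xyz": [-1.57, 0.32, 0], "angular": [0, 0, 0], "claw": 0}
    - {"xyz": [-1.57, 0.32, 0], "angular": [0, 0, 0], "claw": 0}
    - {"xyz": [-1.57, 0.32, 0], "angular": [0, 0, 0], "claw": 0}
    - {"xyz": [-1.57, 0.32, 0], "angular": [0, 0, 0], "claw": 0}
    - {"xyz": [-1.57, 0.32, 0], "angular": [0, 0, 0], "claw": 0}
    - {"xyz": [-1.57, 0.32, 0], "angular": [0, 0, 0], "claw": 0}
    - {"xyz": [-1.57, 0.32, 0], "angular": [0, 0, 0], "claw": 0}
    - {"xyz": [-1.57, 0.32, 0], "angular": [0, 0, 0], "claw": 0}
    - {"xyz": [-1.57, 0.32, 0], "angular": [0, 0, 0], "claw": 0}
    - {"xyz": [-1.57, 0.32, 0], "angular": [0, 0, 0], "claw": 0}
    - {"xyz": [-1.57, 0.32, 0], "angular": [0, 0, 0], "claw": 0}
    - {"xyz": [-1.57, 0.32, 0], "angular": [0, 0, 0], "claw": 0}
    - {"xyz": [-1.57, 0.32, 0], "angular": [0, 0, 0], "claw": 0}
    - {"xyz": [-1.57, 0.32, 0], "angular": [0, 0, 0], "claw": 0}
    - {"xyz": [-0.8, 0.16, 0], "angular": [0, 0, 0], "claw": 0}
    - {"xyz": [0, 0, 0], "angular": [0, 0, 0], "claw": 0}

```text
t: 10.05
eef_pos: [0.5851, -0.0067, 0.3734]
ee_rot: [3.141, -0.0, -1.88]
force: [-0.3, -0.5, -3.0]
width: 0.0137
gripper_force: 35.0
```

```bash
python3 - <<'E'
from station import monitor, viewer
import cv2
from h import *
s=monitor.get_state();print(s['t'],s['eef_pos'],s['ee_rot'],s['width'],s['force'])
f=viewer.grab_frame('scene');print(proj(f,[.5565,.002,.18]),proj(f,[.585,-.008,.4]))
w=viewer.grab_frame('wrist')
cv2.imwrite('pics/o1.png',cv2.resize(np.vstack([f['color'][:300],w['color'][:300]]),(640,600)))
E
```

```text
10.05 [ 0.58506286 -0.00674257  0.3734192 ] [ 3.14142930e+00 -6.67727166e-05 -1.87994253e+00] 0.013691563624948777 [-0.31246064 -0.52872048 -3.04051251]
[337.23180403 177.28057695] [333.42403864 101.03176305]
```

View pics/o1.png

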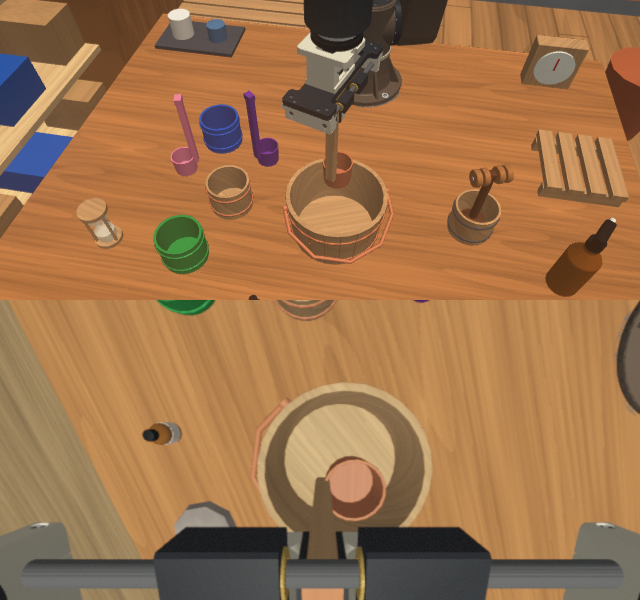

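The ladle hangs upright over the bucket. Its bowl is at (338,172) in the scene view, against a predicted base at (337,177). Lowering now.

servo_tool:
  targets:
    - {"xyz": [0, 0, 0.7], "angular": [0, 0, 0], "claw": 0}
    - {"xyz": [0, 0, 1.5], "angular": [0, 0, 0], "claw": 0}
    - {"xyz": [0, 0, 1.5], "angular": [0, 0, 0], "claw": 0}
    - {"xyz": [0, 0, 1.5], "angular": [0, 0, 0], "claw": 0}
    - {"xyz": [0, 0, 1.5], "angular": [0, 0, 0], "claw": 0}
    - {"xyz": [0, 0, 1.5], "angular": [0, 0, 0], "claw": 0}
    - {"xyz": [0, 0, 1.5], "angular": [0, 0, 0], "claw": 0}
    - {"xyz": [0, 0, 1.5], "angular": [0, 0, 0], "claw": 0}
    - {"xyz": [0, 0, 1.5], "angular": [0, 0, 0], "claw": 0}
    - {"xyz": [0, 0, 1.3], "angular": [0, 0, 0], "claw": 0}
    - {"xyz": [0, 0, 0.7], "angular": [0, 0, 0], "claw": 0}
    - {"xyz": [0, 0, 0.3], "angular": [0, 0, 0], "claw": 0}
    - {"xyz": [0, 0, 0.3], "angular": [0, 0, 0], "claw": 0}
    - {"xyz": [0, 0, 0.2], "angular": [0, 0, 0], "claw": 0}
    - {"xyz": [0, 0, 0], "angular": [0, 0, 0], "claw": 0}
    - {"xyz": [0, 0, 0], "angular": [0, 0, 0], "claw": 0}

```text
t: 11.75
eef_pos: [0.5851, -0.0079, 0.219]
ee_rot: [-3.141, 0.0, -1.881]
force: [-0.7, 0.4, -2.2]
width: 0.014
gripper_force: 35.0
```

servo_tool:
  targets:
    - {"xyz": [0, 0, 0.2], "angular": [0, 0, 0], "claw": 0}
    - {"xyz": [0, 0, 0.2], "angular": [0, 0, 0], "claw": 0}
    - {"xyz": [0, 0, 0.15], "angular": [0, 0, 0], "claw": 0}
    - {"xyz": [0, 0, 0.1], "angular": [0, 0, 0], "claw": 0}
    - {"xyz": [0, 0, 0], "angular": [0, 0, 0], "claw": 0}
    - {"xyz": [0, 0, 0], "angular": [0, 0, 0], "claw": 0}

```text
t: 12.35
eef_pos: [0.5849, -0.008, 0.212]
ee_rot: [3.142, -0.0, -1.881]
force: [-0.4, -0.2, -3.5]
width: 0.0138
gripper_force: 35.0
```

servo_tool:
  targets:
    - {"xyz": [0, 0, 0.1], "angular": [0, 0, 0], "claw": 0}
    - {"xyz": [0, 0, 0], "angular": [0, 0, 0], "claw": 0}
    - {"xyz": [0, 0, 0], "angular": [0, 0, 0], "claw": 0}

```text
t: 12.65
eef_pos: [0.5851, -0.0079, 0.2114]
ee_rot: [-3.141, 0.0, -1.881]
force: [0.7, -0.4, -0.1]
width: 0.0139
gripper_force: 35.0
```

servo_tool:
  targets:
    - {"xyz": [0, 0, 0.05], "angular": [0, 0, 0], "claw": 0}
    - {"xyz": [0, 0, 0], "angular": [0, 0, 0], "claw": 0}
    - {"xyz": [0, 0, 0], "angular": [0, 0, 0], "claw": 0}

```text
t: 12.95
eef_pos: [0.5852, -0.0079, 0.2113]
ee_rot: [-3.141, 0.0, -1.881]
force: [-2.0, 1.4, 5.9]
width: 0.014
gripper_force: 35.0
```

Contact: the force reads +6 N upward. Opening gradually, then withdrawing straight up.

servo_tool:
  targets:
    - {"xyz": [0, 0, 0], "angular": [0, 0, 0], "claw": 1.6}
    - {"xyz": [0, 0, 0], "angular": [0, 0, 0], "claw": 2}
    - {"xyz": [0, 0, 0], "angular": [0, 0, 0], "claw": 3}
    - {"xyz": [0, 0, 0], "angular": [0, 0, 0], "claw": 5}
    - {"xyz": [0, 0, 0], "angular": [0, 0, 0], "claw": 7}
    - {"xyz": [0, 0, 0], "angular": [0, 0, 0], "claw": 8}
    - {"xyz": [0, 0, 0], "angular": [0, 0, 0], "claw": 8}
    - {"xyz": [0, 0, -1], "angular": [0, 0, 0], "claw": 8}
    - {"xyz": [0, 0, -1.5], "angular": [0, 0, 0], "claw": 8}
    - {"xyz": [0, 0, -2], "angular": [0, 0, 0], "claw": 8}
    - {"xyz": [0, 0, -2], "angular": [0, 0, 0], "claw": 8}
    - {"xyz": [0, 0, -2], "angular": [0, 0, 0], "claw": 8}
    - {"xyz": [0, 0, -2], "angular": [0, 0, 0], "claw": 8}
    - {"xyz": [0, 0, -1], "angular": [0, 0, 0], "claw": 8}
    - {"xyz": [0, 0, 0], "angular": [0, 0, 0], "claw": 8}
    - {"xyz": [0, 0, 0], "angular": [0, 0, 0], "claw": 8}

```text
t: 14.55
eef_pos: [0.5846, -0.0079, 0.325]
ee_rot: [3.141, 0.0, -1.881]
force: [0.0, 0.9, -0.7]
width: 0.0801
gripper_force: 0.0
```

```bash
python3 - <<'E'
from station import monitor, viewer
import cv2
from h import *
s=monitor.get_state();print(s['t'],s['eef_pos'],s['width'],s['force'])
f=viewer.grab_frame('scene');w=viewer.grab_frame('wrist')
cv2.imwrite('pics/e1.png',np.vstack([f['color'][:300],w['color'][:300]]))
E
```

```text
14.55 [ 0.5845601  -0.00787005  0.3249984 ] 0.08011323285081054 [ 0.00167587  0.85181975 -0.7364022 ]
```

View pics/e1.png

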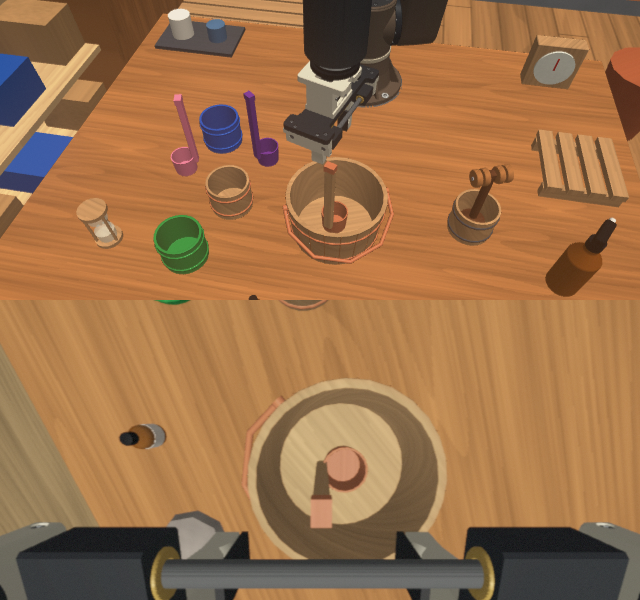

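The ladle stands upright on the bucket's floor, with its bowl at (338,215) in the scene view. It is released, the gripper is clear above it, and the bucket and massager haven't moved.

```bash
python3 -c "
from station import order
print(order.job_done())"
```

```text
the job is handed in; nothing more can be done
None
```

The copper ladle stands upright and released on the bucket's floor, the bucket and massager look unmoved in the last picture, and I handed the job in at about 14.7 s; the hand-in returned no verdict.

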